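# Load a roll of band paper on its sprung spindle into the bench dispenser

## Robot

A 6-joint arm with a two-finger parallel gripper is mounted at the origin on a cart in front of the work surface, level with it; the furniture and walls round the work are solid. World frame = base frame: x ahead of the robot, y to its left, z up, the work surface at z = 0. Lengths are in mm, angles in degrees, forces in N, time in s.
With the tool pointing down it reaches from about 350 to 850 mm from the base axis. Payload 8.1 kg.
Tool frame: the origin (TCP) lies at the very end of the fingers, on their centre line; the grasp point (between the pads) lies 19 mm behind it; z points along the fingers, y is the line along which they close (so a half turn about z gives the same grasp; the last joint's range is limited). The gripper opens to 85 mm and grips with 20 to 120 N. Pads are 22 mm wide; open, the fingers measure 114 mm over their backs; the gripper's body (76 mm by 85 mm) begins 54 mm behind the grasp point. The pads swing forward as they close: fully open they stand 13 mm farther back than shut.
Start: joints at [-77.315, 7.471, 85.268, -0, 87.261, -4.893], TCP at [181.226, -571.981, 231.292] pointing down, gripper open.
Joint ranges: [-169.43, 169.43], [-51.17, 129.36], [1.28, 143.12], [-76.62, 256.62], [0, 156.53], [-152.29, 152.29]. Speed limits (degrees/s): [136.94, 136.94, 159.86, 180, 180, 180].

## Interface

Orientations are given as [roll, pitch, yaw] about the fixed x, y, z axes, in that order (R = Rz(yaw) Ry(pitch) Rx(roll)).
In Python, from bench import * gives the robot as it stands.
- The arm moves only by the tool play_rows, never from a script. Its argument "increments" is a list of rows, each a list of 3 entries, a list of its own where there are three numbers: the gripper's target within -1 to 1 (fully open at 1, half-way at 0, shut at -1), then the shift along the tool's x, y, z in mm, then the turn about the tool's z in rad. A call has 1 to 12 rows; each row shifts and turns the commanded pose from where the row before left it, along the tool's axes as they then stand; what a row does not reach is not made up. A row lasts 1/12 s, in which the tool goes at most 41.7 mm and 7.16 degrees, less where a joint would pass 70% of its speed; a pose out of reach is approached as far as the arm can. A call is refused whole if a number of a shift passes 41.7 or a number of a turn 0.125, either way. A call with a gripper value outside its range is refused whole. The fingers move at their own pace and stop on an object; "force" is the grip in N (left out, the last holds). Time passes only in rows, so rows that do not move let the fingers close. It gives the time, the measured TCP pose, the force, the opening and the grip force at its end, in the units of the state.
- sense(): the state, without advancing time (a new reading comes with each control period).
- snapshot(name): name is "scene" or "top"; returns a dict with "color" (400x640x3 uint8, red, green, blue), "intrinsics" (3x3 intrinsics, pixels), "world_from_camera" (4x4, takes a point from camera to world coordinates). Camera axes: x right, y down, z forward; pixel columns grow to the right and rows downward; lengths in mm; the calibration is good to about 2 mm. A picture is of the moment at which its call begins. There is no depth.
- hand_in(): hands the job in; it is judged then, once.
Trained networks look in a picture, given as the dict that the camera call returned (one of the last four; its "shot" number tells which), for a name from the list of things; names that differ only in an ending like _2 or _b are one class to them, and where a whole thing is asked for, a point or a joint stands for the part that bears it (a point fixed in the world has none). Each returns a list of dicts, best first, with "p" (0 to 1); they miss things now and then, are a little off and sometimes report something else, mostly with a low value. They report only what shows in the picture. A call takes as long as a camera call. They do not tell look-alikes from the thing itself.
- find_in(query, picture): "xyz" ([x, y, z] in mm, in the coordinates of the camera as it stood for that picture, good to about 4 mm: the middle of the surface that is visible of it).
- regions_of(query, picture): "mask" (400x640 bool, what is visible of it).
- pinpoint(query, picture): "xyz" ([x, y, z] in mm, in the coordinates of the camera as it stood for that picture, good to about 4 mm: a listed point, or the origin of a listed thing).
The state is a dict: "time": time; "joint_pos": joint angles; "qd": joint speeds; "joint_efforts": joint torques, N m; "tool_pos": TCP position; "tcp_rot": TCP orientation; "ft_force": force on the tool from outside, world axes, zero at the start; "wrist_torque": the same for the moment, N m; "finger_gap": finger opening in mm; "grip_force": force on a finger pad.
Only numpy, scipy, OpenCV 4.12 (cv2) and the standard library are available. Lean on these libraries where they do the work, as an engineer would, in place of code of your own. Each camera call takes 0.05 s, during which the arm holds its last target. There are 200 camera calls.

## Task

Load the new roll of kraft band paper into the bench dispenser, either way round: its spindle is sprung, so hook one pin into its bearing cup, squeeze the spring to bring the other pin down between the uprights, and let it ease out into its own cup, so that the roll hangs level with both pins home, and let go. Work gently: the cups are plastic, so never press on the dispenser, with the fingers or with the roll, with more than about 20 N (for the roll both ends added; the spring itself takes 7 to 8 at each end), and leave the soap bars and the scraper where they lie.

Things in the scene. Friction and masses are not known exactly. Their poses are not given: they have to be found in the camera images.
- roll: Loose roll of brown kraft paper on a spindle, 0.1 to 0.2 kg, lying level. Origin: middle of the paper, on the axis; y: along the spindle to the brass sprung pin. Paper 46 mm diameter, 54 mm wide: grip it across the diameter. White octagonal flanges beside it, 54 mm across flats, 4 mm thick, carry it (axis 27 mm above the table). White collars, 14 mm diameter, reach to y = +39 and y = -55 mm.
- sprung_collar (a point): End of the collar at the sprung end, on the axis, 39 mm from the roll's middle. The brass pin stands 20 mm out of it, 9 mm diameter, bevelled nose, and can be pushed in 12 mm; its spring starts at 2.5 N and gains 0.5 N per mm. Axes as the roll's.
- plain_tip (a point): Nose of the plain white fixed pin at the other end, on the axis, 62 mm from the roll's middle. Pin 9 mm diameter, bevelled nose, stands 7 mm out of its collar. The collars are wider than the cups' holes and stop on the cups' faces. Axes as the roll's.
- dispenser: Base of the grey steel dispenser, fixed to the table, 130 x 188 mm, 11 mm high. Origin: centre of its underside; y: along the holes, to its left; x: away from the tear bar; z: up. Tear bar at x = -61 mm, top z = 49 mm. On rails on the base a slide with two uprights is clamped, left anywhere up to 10 mm off the middle along y: nothing measures where, so find its cups by touch or sight.
- slide_middle (a point): Point on the base's middle plane (y = 0) at the height of the holes (z = 76 mm), on their axis. With the slide centred the white cup blocks' inner faces are at y = +-52.5 mm, always 105 mm apart; slide, cups and uprights shift together by up to 10 mm. Blocks 26 x 26 mm, 14 mm thick, uprights end at z = 90 mm. Axes as the dispenser's.
- hole_axis (a point): Another point on the holes' axis, 50 mm further to +y. Each block has a blind round hole in its inner face, 12.5 mm diameter, 8 mm deep, along y. With the brass pin on the floor of its hole the spring must be pushed in 8 mm for the plain pin to pass the other face; at 12 mm the collar meets the face. When home, the plain collar lies on its cup's face. Axes as the dispenser's.
- soap_bar_0: Orange soap bar lying on the table at the front left, 54 x 80 x 26 mm, a bystander. Origin: centre of its underside.
- soap_bar_1: The other orange soap bar beside it, 54 x 79 x 26 mm, a bystander. Origin: centre of its underside.
- scraper: Scraper with a wooden handle and a flat blade, 98 x 122 x 14 mm, lying at the front, a bystander. Origin: centre of its underside.
Mind the look-alikes: they are no part of the job. Leave any pink look-alike of the roll alone.

How it is judged:
By the outcome, as a careful person would: the job done as asked, in the order asked, and still so for the second after the job is handed in, with the robot touching nothing.
It also fails if it takes over 72 s, if anything falls off the work surface, if the arm or the gripper's body presses on something with over 40 N, if the wrist force passes 120 N, or if a joint passes its speed limit or range.

## Working session

There is one attempt and no reset: what is moved stays moved. The work goes in short steps, Python scripts to look and compute and a tool call to move; the robot and the scene stay as the last step left them, time stands still between calls to the robot, and variables do not carry over. Pictures are saved under pics/ and viewed, at most 10 in all, crops included, and the job is handed in when it is done.

Besides the shell and the picture viewer there is one more tool, called as name(argument=value, ...) on one line, values as JSON. play_rows: Moves the arm, as the interface text tells. Its arguments: {"type":"object","properties":{"increments":{"type":"array","items":{"type":"array"}},"force":{"type":"number"}},"required":["increments"]}

```bash
mkdir -p pics; cat > h.py <<'E'
from bench import *
import numpy as np, cv2
def w(pic,p): 
    T=np.array(pic["world_from_camera"]); return (T@np.r_[p,1])[:3]
def save(pic,n): cv2.imwrite(f"pics/{n}.png",pic["color"][:,:,::-1])
def ray(pic,u,v,z):
    T=np.array(pic["world_from_camera"]);K=np.array(pic["intrinsics"])
    d=T[:3,:3]@np.linalg.solve(K,[u,v,1]);o=T[:3,3];return o+d*(z-o[2])/d[2]
def px(pic,P):
    T=np.array(pic["world_from_camera"]);K=np.array(pic["intrinsics"])
    c=T[:3,:3].T@(np.array(P)-T[:3,3]);q=K@c;return q[:2]/q[2]
E
python3 - <<'E'
from h import *
np.set_printoptions(precision=1,suppress=True)
s=sense();print(s)
for n in("scene","top"):
    p=snapshot(n);save(p,n+"0");print(n,np.array(p["world_from_camera"])[:3],np.array(p["intrinsics"])[0])
    for q in("roll","sprung_collar","plain_tip","dispenser","slide_middle","hole_axis","soap_bar_0","soap_bar_1","scraper"):
        print(q,[(round(d["p"],2),w(p,d["xyz"]).round(1),px(p,w(p,d["xyz"])).round()) for d in pinpoint(q,p)[:3]])
E
```

```text
{'time': 0.0, 'joint_pos': array([-77.3,   7.5,  85.3,  -0. ,  87.3,  -4.9]), 'qd': array([-0.1,  0. ,  0.1,  0. ,  0. ,  0. ]), 'joint_efforts': array([  0. , -56.9, -50.1,  -0. ,   0. ,   0. ]), 'tool_pos': array([ 181.1, -571.4,  230.2]), 'tcp_rot': array([-179.9,   -0. ,   17.6]), 'ft_force': array([ 0.1,  0.2, -0.2]), 'wrist_torque': array([ 0., -0., -0.]), 'grip_force': 0.0, 'finger_gap': 85.20657149305741}
scene [[ -0.9  -0.4   0.3 189.4]
 [ -0.5   0.7  -0.6 575.5]
 [  0.   -0.6  -0.8 790.3]] [381.9   0.  319.3]
roll [(0.86, array([594.6,  95. ,  30.6]), array([267., 203.])), (0.71, array([470.9, 159.2,  22.7]), array([295., 243.]))]
sprung_collar [(0.89, array([627.2,  71.6,  30.6]), array([261., 192.])), (0.56, array([510.7, 163.9,  26.1]), array([280., 237.]))]
plain_tip [(0.94, array([414.3, 158.8,  30.3]), array([316., 251.])), (0.6, array([548.3, 134.1,  29.4]), array([273., 221.]))]
dispenser [(0.58, array([ 559.3, -106.8,   -2. ]), array([317., 168.])), (0.22, array([471.5, 157. ,  25.4]), array([295., 241.]))]
slide_middle [(0.89, array([ 561.7, -108.3,   78.6]), arra
[... 1054 characters left out ...]
.5,  26.3]), array([287., 163.]))]
dispenser [(0.86, array([ 564.8, -111.2,   -1.5]), array([393., 160.]))]
slide_middle [(0.8, array([ 566.1, -106.2,   81.2]), array([397., 151.])), (0.4, array([333.6, 203.9,  -0.2]), array([254., 262.]))]
hole_axis [(0.65, array([573.7, -64.4,  81.4]), array([377., 148.])), (0.36, array([515.2, 166.9,  29.2]), array([270., 180.]))]
soap_bar_0 [(0.93, array([335.1, 302.3,   0.1]), array([210., 261.])), (0.58, array([334.8, 205.6,  -3.7]), array([253., 261.]))]
soap_bar_1 [(0.93, array([335.1, 302.3,   0.1]), array([210., 261.])), (0.58, array([334.8, 205.6,  -3.7]), array([253., 261.]))]
scraper [(0.56, array([ 374.4, -166.4,    3.5]), array([420., 244.]))]
```

```bash
python3 - <<'E'
import cv2
a=cv2.imread("pics/top0.png")[90:290,190:450]; b=cv2.imread("pics/scene0.png")[110:310,220:420]
cv2.imwrite("pics/top0c.png",cv2.resize(a,None,fx=3,fy=3,interpolation=2)); cv2.imwrite("pics/scene0c.png",cv2.resize(b,None,fx=3,fy=3,interpolation=2))
E
```

```text
(no output)
```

View pics/top0c.png

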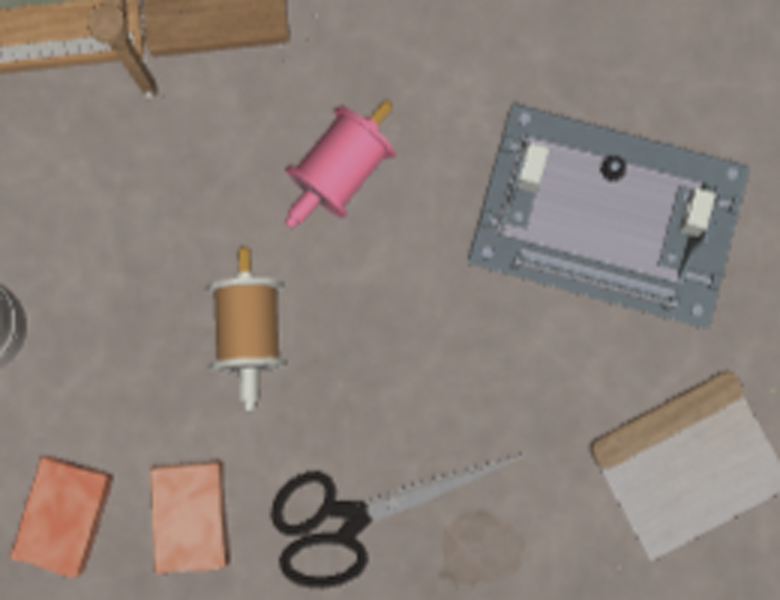

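View pics/scene0c.png

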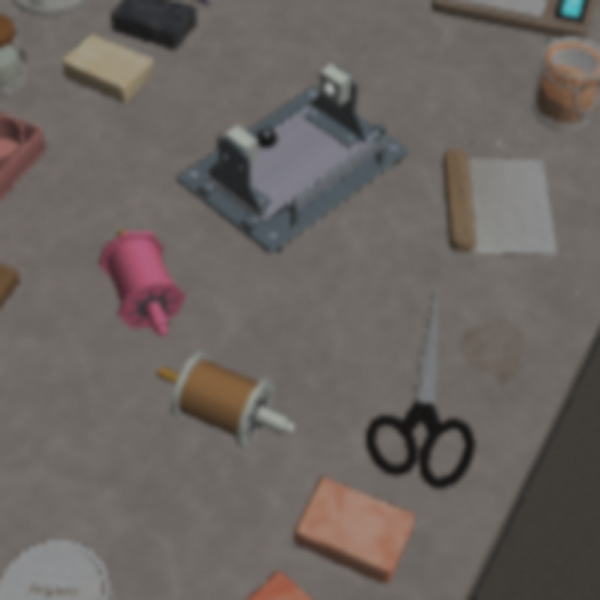

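The brown roll is at top pixel (272,197). Its brass pin points up-image (+x) and its plain pin is at (271,226). The pink look-alike at (303,143) must be left alone. The dispenser is at about (395,160), with its tear bar on the near side and white cup blocks at about (368,146) and (423,160).

```bash
python3 - <<'E'
from h import *
np.set_printoptions(precision=1,suppress=True)
T=snapshot("top");S=snapshot("scene")
for nm,p,c,o in(("top",T,[(515,103),(748,165),(708,327),(470,263)],(190,90)),("scene",S,[(312,88),(408,150),(275,250),(179,178)],(220,110))):
    P=np.array([ray(p,u/3+o[0],v/3+o[1],11) for u,v in c]);print(nm,P[:,:2].tolist(),P.mean(0),[np.linalg.norm(P[i]-P[i-1]).round(1) for i in range(4)],[np.degrees(np.arctan2(*(P[i]-P[i-1])[1::-1])).round(1) for i in range(4)])
for p in(T,S):
  for r in regions_of("roll",p):
    m=r["mask"];ys,xs=np.nonzero(m)
    Q=np.array([ray(p,u,v,27)[:2] for u,v in zip(xs,ys)])
    mu=Q.mean(0);_,_,V=np.linalg.svd(Q-mu,full_matrices=False);t=(Q-mu)@V[0]
    print(r["p"],mu,np.degrees(np.arctan2(V[0,1],V[0,0])),mu+V[0]*t.min(),mu+V[0]*t.max())
E
```

```text
top [[646.7184800053892, -39.78969076377224], [597.3483760081386, -215.3874122868868], [473.61558484752726, -181.31264629931297], [522.4408404805336, -4.4458957359058004]] [ 560.  -110.2   11. ] [np.float64(129.2), np.float64(182.4), np.float64(128.3), np.float64(183.5)] [np.float64(-15.9), np.float64(-105.7), np.float64(164.6), np.float64(74.6)]
scene [[593.4601865258453, -210.3369761765673], [470.40846391452203, -178.77161038056545], [518.5763754843608, -4.096820888034813], [641.1661989389723, -36.3044859630827]] [ 555.9 -107.4   11. ] [np.float64(180.5), np.float64(127.0), np.float64(181.2), np.float64(126.8)] [np.float64(-105.3), np.float64(165.6), np.float64(74.6), np.float64(-14.7)]
0.94 [595.6  94.5] 141.68399600768274 [641.   58.6] [548.6 131.7]
0.89 [596.   92.1] 140.2378269427508 [640.1  55.3] [550.5 129.9]
0.8 [470.  161.5] 179.91546192378638 [530.1 161.4] [411.6 161.6]
0.33 [ 364.8 -142.2] 125.00521418146703 [ 407.9 -203.8] [329.2 -91.3]
```

play_rows(increments=[[1,[0,0,0],0.102],[1,[0,0,0],0.102],[1,[0,0,0],0.102],[1,[13,-33,0],0],[1,[13,-33,0],0],[1,[13,-33,0],0],[1,[13,-33,0],0],[1,[13,-33,0],0],[1,[13,-33,0],0],[1,[13,-33,0],0],[1,[13,-33,0],0],[1,[13,-33,0],0]])

```text
time: 2.2
tool_pos: [298.3, -273.4, 231.5]
tcp_rot: [180.0, -0.0, 0.0]
ft_force: [1.5, -0.4, 0.4]
finger_gap: 85.3
grip_force: 0.0
```

play_rows(increments=[[1,[13,-33,0],0],[1,[13,-33,0],0],[1,[13,-33,0],0],[1,[13,-33,0],0],[1,[13,-33,0],0],[1,[13,-33,0],0],[1,[13,-33,0],0],[1,[13,-33,0],0],[1,[13,-33,0],0],[1,[13,-33,0],0],[1,[13,-33,0],0],[1,[13,-33,0],0]])

```text
time: 3.2
tool_pos: [454.0, 123.2, 231.5]
tcp_rot: [-180.0, -0.0, 0.1]
ft_force: [0.4, -0.8, -0.3]
finger_gap: 85.8
grip_force: 0.0
```

play_rows(increments=[[1,[0,0,30],0],[1,[0,0,30],0],[1,[0,0,30],0],[1,[0,0,0],0],[1,[0,0,0],0]])

```text
time: 3.62
tool_pos: [452.1, 121.1, 140.1]
tcp_rot: [180.0, 0.2, 0.1]
ft_force: [0.9, 0.2, 0.4]
finger_gap: 85.1
grip_force: 0.0
```

play_rows(increments=[[1,[7,-14,10],0],[1,[7,-14,10],0],[1,[7,-13,10],0],[1,[0,0,20],0],[1,[0,0,20],0],[1,[0,0,20],0],[1,[0,0,20],0],[1,[0,0,12],0],[1,[0,0,9],0],[1,[0,0,0],0],[1,[0,0,0],0]])

```text
time: 4.53
tool_pos: [475.5, 162.3, 11.4]
tcp_rot: [-180.0, -0.1, 0.0]
ft_force: [0.1, -0.0, 0.4]
finger_gap: 85.7
grip_force: 0.0
```

play_rows(increments=[[0.3,[0,0,0],0],[0.0,[0,0,0],0],[-0.1,[0,0,0],0],[-0.2,[0,0,0],0],[-0.3,[0,0,0],0],[-0.5,[0,0,0],0],[-0.5,[0,0,0],0],[-1,[0,0,0],0],[-1,[0,0,0],0],[-1,[0,0,0],0],[-1,[0,0,0],0],[-1,[0,0,0],0]], force=45)

```text
time: 5.53
tool_pos: [475.6, 162.5, 11.7]
tcp_rot: [-180.0, -0.1, 0.1]
ft_force: [-1.8, -1.2, 8.1]
finger_gap: 44.6
grip_force: 44.3
```

```bash
python3 - <<'E'
from h import *
s=sense();print(s["tool_pos"],s["tcp_rot"],s["finger_gap"],s["grip_force"],s["ft_force"])
S=snapshot("scene");save(S,"g");cv2.imwrite("pics/gc.png",cv2.resize(S["color"][150:300,220:380,::-1],None,fx=4,fy=4,interpolation=2))
E
```

```text
[475.55896282 162.4746703   11.70909459] [-1.79979468e+02 -9.78602441e-02  5.31943200e-02] 44.626189264774474 44.34614717960358 [-1.76626375 -1.18922691  8.07779856]
```

View pics/gc.png

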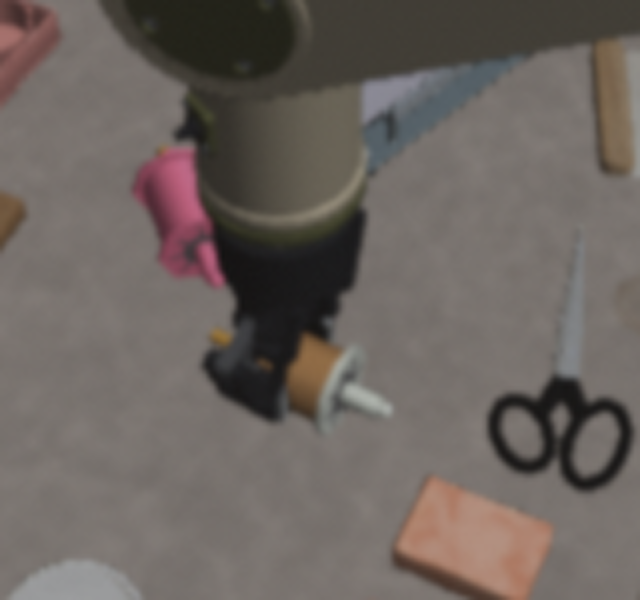

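Gripped on the paper; the scene crop shows the brass end at the far side and the plain pin at crop (390,410). Next I lift, turn, and measure the cup blocks from the stored picture.

play_rows(increments=[[-1,[0,0,-10],0],[-1,[0,0,-25],0],[-1,[0,0,-30],0],[-1,[0,0,-30],-0.12],[-1,[0,0,-25],-0.12],[-1,[0,0,-10],-0.12],[-1,[0,0,0],-0.12],[-1,[0,0,0],-0.12],[-1,[0,0,0],-0.12],[-1,[0,0,0],-0.12],[-1,[0,0,0],-0.12],[-1,[0,0,0],-0.12]])

```text
time: 6.58
tool_pos: [474.5, 162.2, 140.9]
tcp_rot: [180.0, -0.0, 62.3]
ft_force: [0.4, 0.1, -1.1]
finger_gap: 44.8
grip_force: 45.7
```

play_rows(increments=[[-1,[0,0,0],-0.12],[-1,[0,0,0],-0.12],[-1,[0,0,0],-0.12],[-1,[0,0,0],-0.12],[-1,[0,0,0],-0.03],[-1,[0,0,0],0]])

```text
time: 7.08
tool_pos: [474.5, 162.2, 140.8]
tcp_rot: [180.0, -0.0, 91.2]
ft_force: [-0.1, -0.0, -1.1]
finger_gap: 45.0
grip_force: 45.7
```

```bash
python3 - <<'E'
from h import *
np.set_printoptions(precision=1,suppress=True)
s=sense();print(s["tool_pos"],s["tcp_rot"],s["finger_gap"],s["grip_force"],s["ft_force"],s["joint_pos"])
for n in("scene","top"):
    p=snapshot(n)
    for q in("sprung_collar","plain_tip"):
        print(n,q,[(round(d["p"],2),w(p,d["xyz"]).round(1),px(p,w(p,d["xyz"])).round()) for d in pinpoint(q,p)[:2]])
a=cv2.imread("pics/top0.png")[120:203,342:444]
cv2.imwrite("pics/disp.png",cv2.resize(a,None,fx=7,fy=7,interpolation=2))
E
```

```text
[474.5 162.2 140.8] [180.   -0.   91.2] 44.98129176784575 45.69576859474182 [-0.1 -0.  -1.1] [ 13.   -4.3 106.9  -0.   77.4  11.8]
scene sprung_collar [(0.96, array([626.7,  70.4,  28.7]), array([262., 192.])), (0.63, array([470.3, 197. , 154.5]), array([284., 221.]))]
scene plain_tip [(0.88, array([545.6, 135.9,  29.7]), array([274., 222.]))]
top sprung_collar [(0.78, array([623.7,  69.9,  30.2]), array([314., 132.]))]
top plain_tip [(0.6, array([551.1, 134.8,  26.8]), array([285., 164.])), (0.43, array([479.7,  99. , 163. ]), array([296., 186.]))]
```

View pics/disp.png

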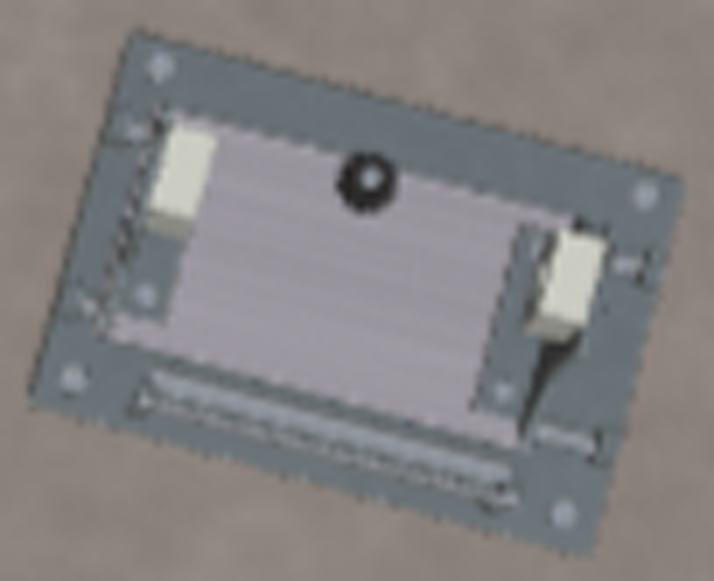

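Enlarged dispenser: the left block top spans about (147–215, 125–222) and the right block top (530–605, 225–330). The tear bar is along the bottom, and the +x side of both blocks is clear.

```bash
python3 - <<'E'
from h import *
np.set_printoptions(precision=1,suppress=True)
p=snapshot("top")
f=lambda c,z:np.array([ray(p,(u+.5)/7+342-.5,(v+.5)/7+120-.5,z)[:2] for u,v in c])
B=f([(133,30),(683,178),(592,556),(30,405)],11);print("base",B,B.mean(0),[np.linalg.norm(B[i]-B[i-1]).round(1) for i in range(4)])
a=np.arctan2(*((B[0]-B[1])+(B[3]-B[2]))[::-1]);print("y_d angle",np.degrees(a))
y=np.array([np.cos(a),np.sin(a)]);x=np.array([np.sin(a),-np.cos(a)]);C=B.mean(0)
for c in([(178,125),(215,133),(187,221),(147,209)],[(563,225),(605,237),(570,328),(531,317)]):
    P=f(c,89);print(P.mean(0),np.c_[(P-C)@x,(P-C)@y], ((P-C)@x).mean(),((P-C)@y).mean())
E
```

```text
base [[ 647.9  -37.3]
 [ 597.4 -215. ]
 [ 473.6 -181.6]
 [ 523.    -2.6]] [ 560.5 -109.1] [np.float64(129.6), np.float64(184.7), np.float64(128.1), np.float64(185.7)]
y_d angle 74.35511225904256
[579.1 -44.4] [[ 14.1  72.1]
 [ 14.7  60.9]
 [-13.6  62. ]
 [-13.2  74.4]] 0.506244503408046 67.37555274804603
[ 546.9 -157.7] [[ 14.9 -45.5]
 [ 14.6 -58.3]
 [-14.8 -54.9]
 [-14.6 -43.1]] 0.0322884097872258 -50.44033749386929
```

play_rows(increments=[[-1,[0,0,0],0.073],[-1,[-20,9,0],0],[-1,[-30,13,0],0],[-1,[-30,13,0],0],[-1,[-30,13,0],0],[-1,[-30,13,0],0],[-1,[-30,13,0],0],[-1,[-30,13,0],0],[-1,[-30,13,0],0],[-1,[-25,10,0],0],[-1,[-13,4,0],0],[-1,[0,0,0],0]])

```text
time: 8.43
tool_pos: [574.6, -114.3, 140.2]
tcp_rot: [180.0, 0.0, 86.8]
ft_force: [-0.1, -0.2, -1.4]
finger_gap: 45.0
grip_force: 45.9
```

```bash
python3 - <<'E'
from h import *
np.set_printoptions(precision=1,suppress=True)
s=sense();print(s["tool_pos"],s["tcp_rot"],s["finger_gap"],s["grip_force"],s["ft_force"])
P={n:snapshot(n) for n in("scene","top")}
t,sc=P["top"],P["scene"]
o=[];d=[]
for p,(u,v) in((t,(342+366/7,120+180/7)),(sc,(308.3,155.7))):
    a=np.array(p["world_from_camera"])[:3,3];b=ray(p,u,v,0)-a;o.append(a);d.append(b)
k=np.linalg.lstsq(np.c_[d[0],-d[1]],o[1]-o[0],rcond=None)[0];print("knob",o[0]+k[0]*d[0],o[1]+k[1]*d[1])
T=s["tool_pos"];yaw=np.radians(s["tcp_rot"][2]);u=np.array([np.cos(yaw),np.sin(yaw),0])
for n,p in P.items():
    for q in("sprung_collar","plain_tip"):
        print(n,q,[(round(e["p"],2),w(p,e["xyz"]).round(1),((w(p,e["xyz"])-T)@u).round(1)) for e in pinpoint(q,p)[:3]])
    print(n,"pred brass tip, plain tip px",px(p,T+[0,0,15.3]+57*u),px(p,T+[0,0,15.3]-64*u))
i1=cv2.resize(t["color"][100:200,345:445,::-1],None,fx=4,fy=4,interpolation=2)
i2=cv2.resize(sc["color"][80:180,270:370,::-1],None,fx=4,fy=4,interpolation=2)
cv2.imwrite("pics/hov.png",np.hstack([i1,i2]))
E
```

```text
[ 574.6 -114.3  140.2] [180.    0.   86.8] 44.951175541845416 45.86655557155609 [-0.1 -0.2 -1.4]
knob [ 592.  -110.7   26.3] [ 591.  -111.1   26.1]
scene sprung_collar [(0.86, array([626.6,  70.8,  25.9]), np.float64(187.7)), (0.61, array([576.5, -79.8, 153.6]), np.float64(34.6))]
scene plain_tip [(0.82, array([ 574.1, -179.3,  158.9]), np.float64(-64.9))]
scene pred brass tip, plain tip px [301.9 133. ] [327.1 108.2]
top sprung_collar [(0.8, array([625.4,  67.5,  29.6]), np.float64(184.4)), (0.59, array([333.1, 301.3,  -1.1]), np.float64(401.4)), (0.56, array([575.5, -78.5, 155.3]), np.float64(35.8))]
top plain_tip [(0.91, array([551.7, 134.2,  22.6]), np.float64(246.9)), (0.44, array([575.1, -62.2,  79.4]), np.float64(52.0)), (0.42, array([ 575.6, -174.5,  163.3]), np.float64(-60.0))]
top pred brass tip, plain tip px [377.9 135.7] [441.2 138.9]
```

View pics/hov.png

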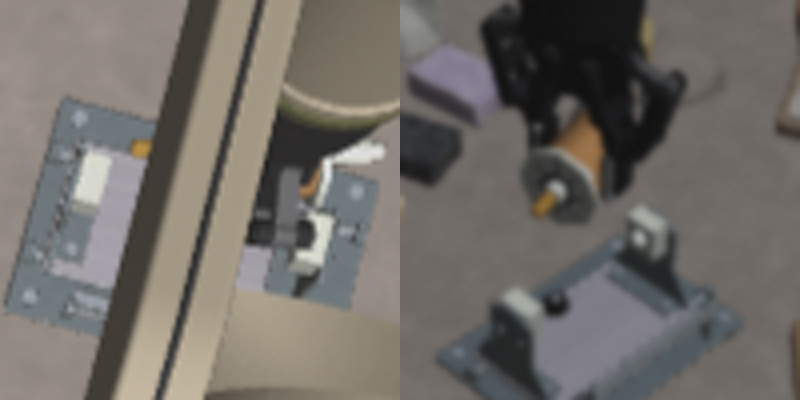

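Top crop: the brass tip is at about (132,149) and the plain tip at about (385,152). In the scene crop the brass tip is at about (535,212). I'll measure the pins' line by colour.

```bash
python3 - <<'E'
from h import *
np.set_printoptions(precision=1,suppress=True)
s=sense();T=s["tool_pos"];yaw=np.radians(s["tcp_rot"][2]);u=np.array([np.cos(yaw),np.sin(yaw),0])
C=lambda y,dz=15.3:T+[0,0,dz]+y*u
for n in("top","scene"):
    p=snapshot(n);hsv=cv2.cvtColor(p["color"],cv2.COLOR_RGB2HSV)
    b=px(p,C(47));q=px(p,C(-55))
    for nm,c,lo,hi in(("brass",b,(8,110,90),(30,255,255)),("white",q,(0,0,165),(179,60,255))):
        m=cv2.inRange(hsv,lo,hi);W=np.zeros_like(m);c=c.astype(int);W[c[1]-10:c[1]+11,c[0]-14:c[0]+15]=1
        k,lab,st,ce=cv2.connectedComponentsWithStats(m*W)
        for i in range(1,k):
            if st[i,4]>5: print(n,nm,"pred mid",c,"bbox",st[i],"cen",ce[i],"world@axis",ray(p,*ce[i],T[2]+15.3)[:2])
        if nm=="brass":
            for v in range(c[1]-6,c[1]+7): print("".join("#" if m[v,x] else "." for x in range(c[0]-14,c[0]+15)),v)
        else:
            for v in range(c[1]-8,c[1]+9): print("".join("#" if m[v,x] else "." for x in range(c[0]-14,c[0]+15)),v)
    print("line at v/col: preds", [ (y,px(p,C(y))) for y in(39,57,-55,-64)])
E
```

```text
top brass pred mid [380 136] bbox [377 135   4   4  15] cen [378.6 136.6] world@axis [576.  -58.8]
............................. 130
............................. 131
............................. 132
............................. 133
............................. 134
............###.............. 135
...........####.............. 136
...........####.............. 137
...........####.............. 138
............................. 139
............................. 140
............................. 141
............................. 142
top white pred mid [434 138] bbox [428 128   9   1   9] cen [432. 128.] world@axis [ 592.6 -161.4]
top white pred mid [434 138] bbox [423 135  17  14  72] cen [431.2 139.7] world@axis [ 569.5 -159.2]
............................. 130
............................. 131
............................. 132
............................. 133
............................. 134
...............##............ 135
............########......... 136
...........#########......... 137
.........###########......... 138
.......############.......... 139
.....############..
[... 917 characters left out ...]
............ 102
............................. 103
............................. 104
............................. 105
............................. 106
............................. 107
............................. 108
............................. 109
............................. 110
............................. 111
............................. 112
............................. 113
............................. 114
............................. 115
............................. 116
............................. 117
............................. 118
line at v/col: preds [(39, array([305.3, 130.1])), (57, array([301.3, 134.1])), (-55, array([324.7, 110.8])), (-64, array([326.5, 109. ]))]
```

play_rows(increments=[[-1,[3,0,8],0],[-1,[0,0,12],0],[-1,[0,0,12],0],[-1,[0,0,12],0],[-1,[0,0,12],0],[-1,[0,0,10],0],[-1,[0,0,8],0],[-1,[0,0,5.5],0],[-1,[0,0,0],0],[-1,[0,0,0],0],[-1,[0,0,0],0]])

```text
time: 9.75
tool_pos: [575.0, -108.6, 61.5]
tcp_rot: [179.9, 0.0, 87.0]
ft_force: [0.4, 0.6, -0.7]
finger_gap: 44.7
grip_force: 45.9
```

```bash
python3 - <<'E'
from h import *
np.set_printoptions(precision=1,suppress=True)
s=sense();print(s["tool_pos"],s["tcp_rot"],s["grip_force"],s["ft_force"])
P={n:snapshot(n) for n in("scene","top")}
t,sc=P["top"],P["scene"]
i1=cv2.resize(t["color"][120:190,350:440,::-1],None,fx=4.4,fy=5,interpolation=2)
i2=cv2.resize(sc["color"][115:185,275:365,::-1],None,fx=4.4,fy=5,interpolation=2)
cv2.imwrite("pics/pre.png",np.hstack([i1,i2]))
E
```

```text
[ 575.  -108.6   61.5] [179.9   0.   87. ] 45.862988233566284 [ 0.4  0.6 -0.7]
```

View pics/pre.png

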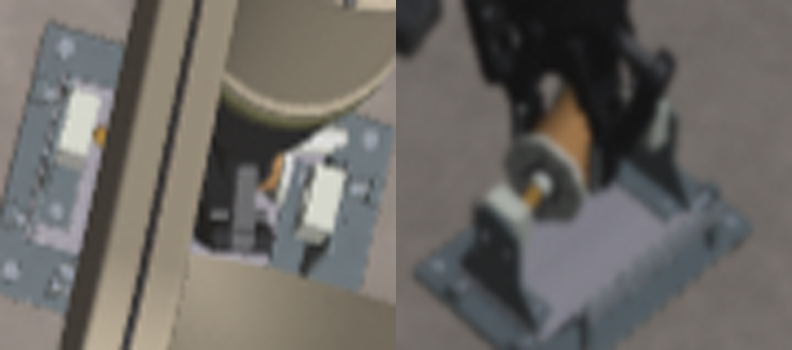

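In the top crop the brass tip (95,136) sits just inside the left block's face and in line with the hole. The plain pin is clear of the right block on its far side. Advancing gently.

play_rows(increments=[[-1,[1.5,0,0],0],[-1,[1.5,0,0],0],[-1,[1.5,0,0],0],[-1,[0,0,0],0],[-1,[0,0,0],0]])

```text
time: 10.27
tool_pos: [574.7, -103.7, 60.9]
tcp_rot: [180.0, -0.0, 87.0]
ft_force: [0.9, -0.4, -1.6]
finger_gap: 44.8
grip_force: 45.9
```

play_rows(increments=[[-1,[1.5,0,0],0],[-1,[1,0,0],0],[-1,[0,0,0],0]])

```text
time: 10.52
tool_pos: [574.9, -101.3, 60.8]
tcp_rot: [180.0, -0.0, 87.0]
ft_force: [0.4, 0.0, -1.5]
finger_gap: 44.7
grip_force: 45.8
```

play_rows(increments=[[-1,[1.5,0,0],0],[-1,[1,0,0],0],[-1,[0,0,0],0]])

```text
time: 10.77
tool_pos: [575.2, -99.2, 61.0]
tcp_rot: [180.0, 0.0, 87.0]
ft_force: [0.5, -2.5, -2.4]
finger_gap: 45.1
grip_force: 45.7
```

play_rows(increments=[[-1,[1.5,0,0],0],[-1,[0,0,0],0],[-1,[0,0,0],0]])

```text
time: 11.02
tool_pos: [575.2, -97.7, 60.9]
tcp_rot: [180.0, 0.0, 87.0]
ft_force: [1.8, -4.2, -2.1]
finger_gap: 44.9
grip_force: 45.7
```

play_rows(increments=[[-1,[1.6,0.2,0],0],[-1,[1.6,0.2,0],0],[-1,[1.6,0.1,0],0],[-1,[0,0,0],0],[-1,[0,0,0],0]])

```text
time: 11.43
tool_pos: [575.4, -92.9, 60.7]
tcp_rot: [-180.0, 0.0, 87.0]
ft_force: [-0.7, -5.4, -1.5]
finger_gap: 44.5
grip_force: 46.2
```

play_rows(increments=[[-1,[1.5,0,0],0],[-1,[0,0,0],0],[-1,[0,0,0],0]])

```text
time: 11.68
tool_pos: [575.5, -91.5, 60.7]
tcp_rot: [-180.0, 0.0, 87.0]
ft_force: [-1.6, -6.5, -1.5]
finger_gap: 44.9
grip_force: 46.2
```

```bash
cat > sw.py <<'E'
import numpy as np
def plan(F,x,y,yaw,way,L=55.7):
    # way: list of (yaw,c)
    p=np.array([x,y])
    for Y,c in way:
        u=np.array([np.cos(np.radians(Y)),np.sin(np.radians(Y))]);q=np.array(F)-(L-c)*u
        a=np.radians(yaw);d=q-p
        print([-1,[round(d@[np.cos(a),np.sin(a)],1),round(d@[np.sin(a),-np.cos(a)],1),0],round(np.radians(yaw-Y),3)],q.round(1));p=q;yaw=Y
E
python3 - <<'E'
from sw import *
plan((578.4,-43.8),575.5,-91.5,87.0,[(85.6,8.4),(84.2,8.8),(82.8,9.1),(81.4,9.3),(80,9.5),(78.6,9.7),(77.2,9.8),(75.8,10),(74.6,10)])
E
```

```text
[-1, [np.float64(0.5), np.float64(-0.8), 0], np.float64(0.024)] [574.8 -91. ]
[-1, [np.float64(0.4), np.float64(-1.1), 0], np.float64(0.024)] [573.7 -90.5]
[-1, [np.float64(0.3), np.float64(-1.1), 0], np.float64(0.024)] [572.6 -90. ]
[-1, [np.float64(0.2), np.float64(-1.1), 0], np.float64(0.024)] [571.5 -89.7]
[-1, [np.float64(0.2), np.float64(-1.1), 0], np.float64(0.024)] [570.4 -89.3]
[-1, [np.float64(0.2), np.float64(-1.1), 0], np.float64(0.024)] [569.3 -88.9]
[-1, [np.float64(0.1), np.float64(-1.1), 0], np.float64(0.024)] [568.2 -88.6]
[-1, [np.float64(0.2), np.float64(-1.1), 0], np.float64(0.024)] [567.2 -88.1]
[-1, [np.float64(0.0), np.float64(-1.0), 0], np.float64(0.021)] [566.3 -87.9]
```

play_rows(increments=[[-1,[0.5,-0.8,0],0.024],[-1,[0.4,-1.1,0],0.024],[-1,[0.3,-1.1,0],0.024],[-1,[0,0,0],0],[-1,[0,0,0],0]])

```text
time: 12.1
tool_pos: [572.3, -90.2, 60.6]
tcp_rot: [-179.9, 0.1, 82.8]
ft_force: [-2.5, -6.9, -1.2]
finger_gap: 45.0
grip_force: 46.3
```

play_rows(increments=[[-1,[0.2,-1.0,0],0.024],[-1,[0.2,-1.1,0],0.024],[-1,[0.2,-1.1,0],0.024],[-1,[0,0,0],0],[-1,[0,0,0],0]])

```text
time: 12.52
tool_pos: [569.1, -89.2, 60.5]
tcp_rot: [-179.9, 0.1, 78.7]
ft_force: [-2.5, -6.3, -1.1]
finger_gap: 45.0
grip_force: 46.3
```

play_rows(increments=[[-1,[0.1,-1.0,0],0.024],[-1,[0.2,-1.1,0],0.024],[-1,[0.1,-1.0,0],0.024],[-1,[0,0,0],0],[-1,[0,0,0],0]])

```text
time: 12.93
tool_pos: [566.2, -88.1, 60.5]
tcp_rot: [-179.9, 0.1, 74.6]
ft_force: [-1.6, -6.3, -0.2]
finger_gap: 44.9
grip_force: 46.2
```

```bash
python3 - <<'E'
from h import *
np.set_printoptions(precision=1,suppress=True)
s=sense();print(s["tool_pos"],s["tcp_rot"],s["grip_force"],s["ft_force"],s["wrist_torque"])
P={n:snapshot(n) for n in("scene","top")}
t,sc=P["top"],P["scene"]
i1=cv2.resize(t["color"][120:190,350:440,::-1],None,fx=4.4,fy=5,interpolation=2)
i2=cv2.resize(sc["color"][115:185,275:365,::-1],None,fx=4.4,fy=5,interpolation=2)
cv2.imwrite("pics/al.png",np.hstack([i1,i2]))
E
```

```text
[566.2 -88.1  60.5] [-179.9    0.1   74.6] 46.228585839271545 [-1.6 -6.3 -0.2] [-1.1  0.3  0. ]
```

View pics/al.png

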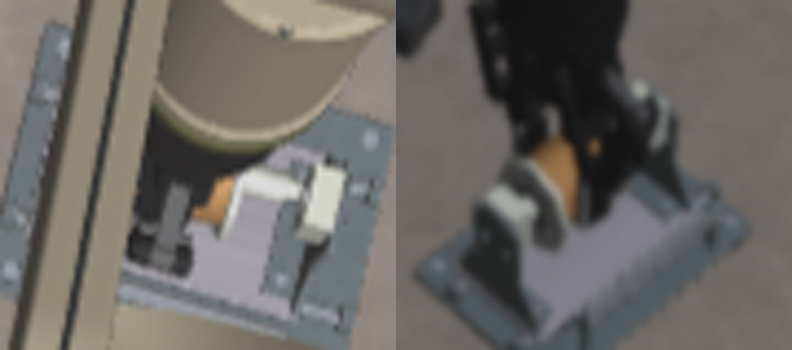

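Top crop: the plain pin tip is at about (302,190), just inside the right block's inner face, whose middle is at about (312,200). I'll check the lateral fit numerically before easing in.

```bash
python3 - <<'E'
from h import *
np.set_printoptions(precision=1,suppress=True,linewidth=200)
s=sense();T=s["tool_pos"];yaw=np.radians(s["tcp_rot"][2]);u=np.array([np.cos(yaw),np.sin(yaw),0])
t=snapshot("top");g=cv2.cvtColor(t["color"],cv2.COLOR_RGB2GRAY)
A=T+[0,0,15.3]
for y in(-35,-45,-58,-65.3): print("axis",y,px(t,A+y*u))
yd=np.array([.269,.963,0]);xd=np.array([.963,-.269,0]);C=np.array([560,-108.7,0])
for s0 in(7,8.5):
  for x,z in((0,76),(13,89),(-13,89),(-13,63)): print("face",s0,x,z,px(t,C+(s0-52.5)*yd+x*xd+[0,0,z]))
print("cols",list(range(402,430)))
for v in range(150,170): print(v," ".join(f"{g[v,x]:3d}" for x in range(402,430)))
E
```

```text
axis -35 [403.9 155.9]
axis -45 [408.5 157.1]
axis -58 [414.5 158.7]
axis -65.3 [417.9 159.6]
face 7 0 76 [418.7 160.1]
face 7 13 89 [421.6 152.8]
face 7 -13 89 [418.6 164.6]
face 7 -13 63 [415.8 167.2]
face 8.5 0 76 [418.  159.9]
face 8.5 13 89 [420.9 152.6]
face 8.5 -13 89 [417.9 164.4]
face 8.5 -13 63 [415.1 167. ]
cols [402, 403, 404, 405, 406, 407, 408, 409, 410, 411, 412, 413, 414, 415, 416, 417, 418, 419, 420, 421, 422, 423, 424, 425, 426, 427, 428, 429]
150  69  69  69  69  68  67  62  56  56  83 127 156 157 157 156 158 163 157 142 129 130 128 108 111 118 118 118 118
151  47  48  47  46  46  43  44  48  80 129 155 155 155 153 145 148 148 157 157 159 160 140  80  91 111 116 111 115
152  43  43  43  44  44  47  66  88 116 154 154 158 157 149 112 123 125 146 143 151 172 133  68  83  94 106  92 112
153  44  43  44  52  87 122 131 142 136 143 140 148 149 140 111 117 125 122 103 136 207 178 145 145 132 120  93 121
154  50  74  92 137 169 199 193 184 173 161 148 136 132 121 112 115 135 124  89 133 211 212 212 209 194 177 134 112
155 106 127 173 212 218 218 216 211 206 197 189 181 17
[... 985 characters left out ...]
 116
164 189 164 157 157 156 157 156 156 155 154 140 114 116 116 107  79 106 173 197 199 207 211 211 200 133 116 102 116
165 174 158 158 158 158 158 157 157 157 151 120 117 116 114 100  92 125 146 156 161 183 194 198 188 120 118 116 116
166 164 160 160 160 160 158 157 157 158 150 115 118 116 113 106 123 144 144 144 144 144 144 145 148 119 117 115 115
167 159 159 160 160 161 160 160 160 160 150 103 116 116 114 112 131 135 133 137 138 142 123  86 112 118 116 115 114
168 159 158 159 159 158 159 160 160 158 143 117 116 116 115 114 115 113 100 103 107 117  77  69 121 118 116 115 113
169 162 161 160 159 159 158 158 158 153 124 119 116 115 115 115 116 111  73  50  50  50  55  86 126 116 115 114 113
```

The pin sits about 3 mm to the far (+x) side of the hole: the roll is about 2° yawed in the pads. I'll squeeze a little more and turn about the brass tip.

play_rows(increments=[[-1,[0.8,0,0],0],[-1,[0,-0.5,0],0.01],[-1,[0,-0.5,0],0.01],[-1,[0,-0.5,0],0.011],[-1,[0,0,0],0],[-1,[0,0,0],0]])

```text
time: 13.58
tool_pos: [565.0, -87.0, 60.6]
tcp_rot: [-179.9, 0.1, 72.8]
ft_force: [-1.4, -7.5, 0.3]
finger_gap: 45.1
grip_force: 46.2
```

```bash
python3 - <<'E'
from h import *
np.set_printoptions(precision=1,suppress=True,linewidth=200)
s=sense();T=s["tool_pos"];print(T,s["tcp_rot"],s["ft_force"]);yaw=np.radians(s["tcp_rot"][2]);u=np.array([np.cos(yaw),np.sin(yaw),0])
t=snapshot("top");g=cv2.cvtColor(t["color"],cv2.COLOR_RGB2GRAY)
A=T+[0,0,15.3]
for y in(-45,-58,-65.3): print("axis",y,px(t,A+y*u))
print("cols",list(range(402,430)))
for v in range(151,168): print(v," ".join(f"{g[v,x]:3d}" for x in range(402,426)))
E
```

```text
[565.  -87.   60.6] [-179.9    0.1   72.8] [-1.4 -7.5  0.3]
axis -45 [407.9 158.3]
axis -58 [413.8 160.1]
axis -65.3 [417.2 161. ]
cols [402, 403, 404, 405, 406, 407, 408, 409, 410, 411, 412, 413, 414, 415, 416, 417, 418, 419, 420, 421, 422, 423, 424, 425, 426, 427, 428, 429]
151  63  62  61  61  57  56  53  55  81 129 155 155 155 153 145 148 148 157 157 159 160 140  80  91
152  43  44  43  45  44  43  49  80 130 159 159 158 157 148 112 123 125 145 142 151 172 133  67  82
153  44  43  44  43  48  66  87 114 153 158 158 159 158 142 111 117 125 122 103 136 207 178 145 146
154  44  53  81  88 122 131 141 134 143 148 147 147 146 116 116 115 135 125  90 133 211 212 211 209
155  70 124 160 167 199 192 182 170 155 143 134 128 132 107 116 115 148 113  86 152 212 212 211 212
156 137 198 213 217 218 215 210 204 194 185 174 161 143 110 112 118 136  87 107 193 211 212 211 211
157 174 217 212 216 218 218 218 217 215 211 205 198 183 154 136 127 114 109 132 212 212 211 211 211
158 164 215 200 203 211 215 217 218 218 217 216 213 212 209 192 169 111 151 155 212 211 212 212 211
159 198 211 172 177 187
[... 176 characters left out ...]

161 213 188 159 159 158 158 157 153 156 162 174 171 131 129 137 106 106 131 212 212 211 211 211 210
162 210 169 155 156 157 157 158 159 158 158 150 110 120 117 114  96 100 152 211 212 211 212 212 205
163 203 166 156 156 156 155 156 156 157 158 149 101 121 117 112  80 102 184 212 212 212 211 212 201
164 183 157 157 157 157 156 156 156 155 154 139 114 116 115 107  79 105 172 198 199 207 211 211 200
165 165 159 158 157 158 157 158 157 157 151 120 117 116 114 100  92 125 146 156 161 183 194 198 188
166 160 160 160 160 160 159 158 158 158 151 115 118 115 113 106 123 144 144 144 144 144 144 146 148
167 159 159 159 160 161 160 160 160 159 150 102 116 115 113 112 132 135 134 136 138 142 123  86 112
```

play_rows(increments=[[-1,[-1,0,0],0],[-1,[-1,0,0],0],[-1,[-1,0,0],0],[-1,[0,0,0],0],[-1,[0,0,0],0]])

```text
time: 14.05
tool_pos: [564.3, -89.8, 60.6]
tcp_rot: [-180.0, 0.1, 72.8]
ft_force: [-0.6, -6.5, -0.5]
finger_gap: 44.8
grip_force: 46.0
```

play_rows(increments=[[-1,[-1,0,0],0],[-1,[0,0,0],0],[-1,[0,0,0],0]])

```text
time: 14.3
tool_pos: [564.1, -90.6, 60.6]
tcp_rot: [-180.0, 0.0, 72.8]
ft_force: [-1.1, -6.2, -0.6]
finger_gap: 44.7
grip_force: 46.0
```

play_rows(increments=[[-1,[-1,0,0],0],[-1,[-1,0,0],0],[-1,[0,0,0],0],[-1,[0,0,0],0]])

```text
time: 14.63
tool_pos: [563.6, -92.4, 60.7]
tcp_rot: [-180.0, 0.0, 72.8]
ft_force: [-0.7, -5.1, -0.3]
finger_gap: 45.0
grip_force: 45.9
```

play_rows(increments=[[-1,[-1,0,0],0],[-1,[0,0,0],0],[-1,[0,0,0],0]])

```text
time: 14.88
tool_pos: [563.4, -93.2, 60.7]
tcp_rot: [-180.0, 0.0, 72.8]
ft_force: [-1.1, -5.1, -1.9]
finger_gap: 44.5
grip_force: 45.8
```

play_rows(increments=[[-1,[-1,0,0],0],[-1,[0,0,0],0],[-1,[0,0,0],0]])

```text
time: 15.13
tool_pos: [563.2, -94.0, 60.7]
tcp_rot: [-180.0, -0.0, 72.8]
ft_force: [-0.2, -2.9, -1.9]
finger_gap: 44.6
grip_force: 45.8
```

play_rows(increments=[[-1,[-0.8,0,0],0],[-1,[0,0,0],0],[-1,[0,0,0],0]])

```text
time: 15.38
tool_pos: [563.1, -94.8, 60.8]
tcp_rot: [-180.0, -0.0, 72.8]
ft_force: [-0.4, -2.8, -1.5]
finger_gap: 44.8
grip_force: 45.8
```

play_rows(increments=[[-1,[-0.6,0,0],0],[-1,[0,0,0],0],[-1,[0,0,0],0]])

```text
time: 15.63
tool_pos: [562.9, -95.3, 60.7]
tcp_rot: [-180.0, -0.0, 72.8]
ft_force: [-0.1, -4.0, -2.4]
finger_gap: 45.2
grip_force: 45.8
```

play_rows(increments=[[-1,[-0.5,0,0],0],[-1,[0,0,0],0],[-1,[0,0,0],0]])

```text
time: 15.88
tool_pos: [562.8, -95.9, 60.8]
tcp_rot: [180.0, -0.0, 72.8]
ft_force: [-0.4, -3.1, -1.4]
finger_gap: 45.4
grip_force: 45.8
```

play_rows(increments=[[-1,[-0.5,0,0],0],[-1,[0,0,0],0],[-1,[0,0,0],0]])

```text
time: 16.13
tool_pos: [562.7, -96.3, 60.8]
tcp_rot: [180.0, -0.0, 72.8]
ft_force: [-1.0, -2.6, -1.3]
finger_gap: 44.9
grip_force: 45.8
```

play_rows(increments=[[-1,[-0.5,0,0],0],[-1,[0,0,0],0],[-1,[0,0,0],0]])

```text
time: 16.38
tool_pos: [562.6, -96.6, 60.8]
tcp_rot: [180.0, -0.0, 72.8]
ft_force: [0.8, -1.6, -2.0]
finger_gap: 44.6
grip_force: 45.8
```

```bash
python3 - <<'E'
from h import *
np.set_printoptions(precision=1,suppress=True,linewidth=200)
s=sense();T=s["tool_pos"];print(T,s["tcp_rot"],s["ft_force"],s["wrist_torque"])
t=snapshot("top");g=cv2.cvtColor(t["color"],cv2.COLOR_RGB2GRAY);sc=snapshot("scene")
print("cols",list(range(402,430)))
for v in range(152,167): print(v," ".join(f"{g[v,x]:3d}" for x in range(402,426)))
i1=cv2.resize(t["color"][135:180,380:435,::-1],None,fx=7,fy=8,interpolation=2)
i2=cv2.resize(sc["color"][125:170,285:340,::-1],None,fx=7,fy=8,interpolation=2)
cv2.imwrite("pics/home.png",np.hstack([i1,i2]))
E
```

```text
[562.6 -96.6  60.8] [180.   -0.   72.8] [ 0.8 -1.6 -2. ] [-0.2 -0.  -0.1]
cols [402, 403, 404, 405, 406, 407, 408, 409, 410, 411, 412, 413, 414, 415, 416, 417, 418, 419, 420, 421, 422, 423, 424, 425, 426, 427, 428, 429]
152  56  57  63  69  71  77  77  77  77  77  77  74  67  63  70 102 126 146 143 151 172 133  69  83
153  43  44  44  48  48  53  52  51  51  52  52  47  45  61  95 117 126 123 103 137 207 178 145 146
154  44  44  44  45  44  44  44  44  44  44  46  64  88  83 116 116 136 125  90 134 212 212 212 210
155  44  44  44  44  44  44  44  44  51  82 110 119 137 107 116 113 144 114  87 152 212 212 212 212
156  44  44  45  44  46  61  82  91 141 162 185 174 159 146 131 126 132 100 108 194 212 212 212 212
157  46  58  71  88 101 111 162 169 219 217 212 206 197 189 177 165 151 132 121 212 212 212 212 212
158  60 103 129 146 160 164 217 211 218 219 219 218 217 213 208 201 190 171 136 213 212 212 212 212
159  82 148 164 163 164 198 215 202 210 215 217 218 219 218 216 214 211 193 166 212 212 212 212 212
160 110 160 162 159 157 217 206 175 186 193 202 208 214 217 218 218 209 165 194 212 213 212 212 212
161 137 153 155 154 163 214 186 152 154 158 174 173 186 198 207 209 194 134 212 212 212 212 212 211
162 146 147 147 155 197 211 170 160 159 158 150 110 128 145 170 172 159 152 212 212 212 213 212 206
163 140 141 139 147 215 207 164 157 157 159 150 102 121 117 113  89 102 183 212 212 212 212 212 202
164 130 132 132 156 210 187 157 156 156 154 140 115 116 116 108  80 106 173 198 200 208 213 212 201
165 120 120 128 183 197 165 158 158 158 151 120 118 116 114 101  93 126 147 156 161 183 195 199 189
166 106 109 139 191 179 159 158 159 158 151 116 119 116 114 107 123 145 145 144 144 145 145 146 149
```

View pics/home.png

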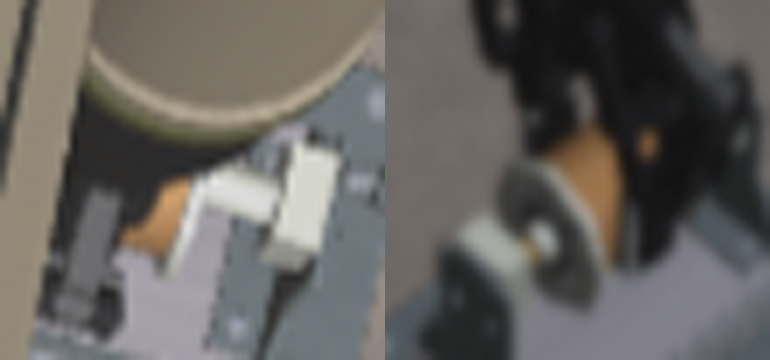

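The collar meets the right block's face at left-crop (277,200), and brass shows only briefly between the left collar and its block. Both pins are in, so I'm releasing slowly.

play_rows(increments=[[-1,[0,0,0],0],[-1,[0,0,0],0],[-0.1,[0,0,0],0],[0.0,[0,0,0],0],[0.1,[0,0,0],0],[0.3,[0,0,0],0],[0.5,[0,0,0],0],[0.5,[0,0,0],0]], force=20)

```text
time: 17.15
tool_pos: [562.6, -96.8, 61.0]
tcp_rot: [180.0, -0.0, 72.8]
ft_force: [0.2, -0.1, 0.5]
finger_gap: 64.0
grip_force: 0.0
```

play_rows(increments=[[0.7,[0,0,0],0],[0.9,[0,0,0],0],[0.9,[0,0,0],0],[0.9,[0,0,0],0],[0.9,[0,0,0],0]])

```text
time: 17.57
tool_pos: [562.5, -96.8, 60.8]
tcp_rot: [-180.0, 0.0, 72.8]
ft_force: [-0.1, -0.2, 0.3]
finger_gap: 81.2
grip_force: 0.0
```

play_rows(increments=[[0.9,[0,0,-8],0],[0.9,[0,0,-20],0],[0.9,[0,0,-30],0],[0.9,[0,0,-30],0],[0.9,[0,0,-30],0],[0.9,[-25,0,-20],0],[0.9,[-35,0,0],0],[0.9,[-35,0,0],0],[0.9,[-35,0,0],0],[0.9,[-35,0,0],0],[0.9,[-35,0,0],0],[0.9,[-30,0,0],0]])

```text
time: 18.57
tool_pos: [493.6, -318.7, 199.7]
tcp_rot: [180.0, 0.0, 72.8]
ft_force: [0.9, 0.3, -0.3]
finger_gap: 81.0
grip_force: 0.0
```

```bash
python3 - <<'E'
from h import *
np.set_printoptions(precision=1,suppress=True,linewidth=200)
s=sense();print(s["tool_pos"],s["ft_force"])
t=snapshot("top");sc=snapshot("scene")
i1=cv2.resize(t["color"][120:190,350:440,::-1],None,fx=4.4,fy=5,interpolation=2)
i2=cv2.resize(sc["color"][115:185,275:365,::-1],None,fx=4.4,fy=5,interpolation=2)
cv2.imwrite("pics/fin.png",np.hstack([i1,i2]))
for n,p in(("t",t),("s",sc)):
    for q in("sprung_collar","plain_tip","roll"): print(n,q,[(round(e["p"],2),w(p,e["xyz"]).round(1)) for e in pinpoint(q,p)[:3]])
E
```

```text
[ 493.6 -318.7  199.7] [ 0.9  0.3 -0.3]
t sprung_collar [(0.69, array([571.4, -62.4,  76. ])), (0.59, array([623.6,  69.5,  32.8])), (0.42, array([ 371.1, -165.1,    2.4]))]
t plain_tip [(0.74, array([551.8, 134.4,  26.9])), (0.71, array([ 547.5, -157.9,   79.5]))]
t roll [(0.93, array([560.1, -99.8,  75.2])), (0.73, array([598.8,  93.5,  25.5]))]
s sprung_collar [(0.82, array([628.5,  71.8,  30.9])), (0.56, array([571.5, -63.7,  72.4]))]
s plain_tip [(0.92, array([ 546.3, -160.2,   80.8])), (0.83, array([549.6, 135.7,  28.4]))]
s roll [(0.76, array([ 560. , -102.8,   74.4])), (0.64, array([595.1,  93.5,  29.3]))]
```

View pics/fin.png

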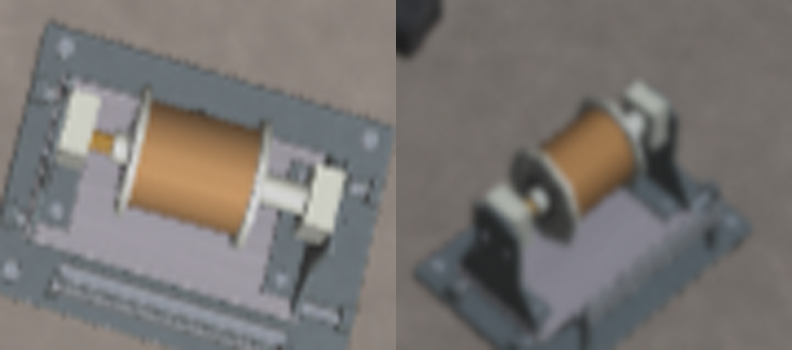

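The roll hangs level at about z = 75 mm. The plain collar (295,192) lies on the right block's face, and the brass pin (100,143) is in the left cup.

```bash
python3 -c "
from bench import *
print(hand_in())"
```

```text
the job is handed in; nothing more can be done
None
```

The kraft roll is loaded in the dispenser, hanging level at about 75 mm with the brass pin in the left cup and the plain pin in the right, and the job is handed in at about 19 s with the gripper clear; wrist force readings stayed under 9 N, and I never touched the soap bars, the scraper or the pink roll.

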